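# Post the spice tin through the caddy's swing flap

## Robot

A 7-joint arm with a two-finger parallel gripper is mounted at the origin on the work surface. World frame = base frame: x ahead of the robot, y to its left, z up, the work surface at z = 0. Lengths are in m, angles in rad, forces in N, time in s.
With the tool pointing down it reaches from about 0.4 to 0.925 m from the base axis. Payload 4.1 kg.
Tool frame: the origin (TCP) lies at the very end of the fingers, on their centre line; the grasp point (between the pads) lies 19 mm behind it; z points along the fingers, y is the direction in which the jaws open and shut (so a half turn about z gives the same grasp; the last joint's range is limited). The gripper opens to 85 mm and grips with 20 to 120 N. Pads are 22 mm wide; open, the fingers measure 114 mm over their backs; the gripper's body (76 mm by 85 mm) begins 54 mm behind the grasp point. The pads swing forward as they close: fully open they stand 13 mm farther back than shut.
Start: joints at [-1.428, 0.398, 0.045, 1.537, -0.019, 1.207, -0.051], TCP at [0.156, 0.631, 0.231] pointing down, gripper open.
Joint ranges: [-2.82, 2.82], [-0.49, 2.23], [-1.37, 1.46], [0, 2.46], [-1.36, 4.5], [0.23, 2], [-2.94, 2.94]. Speed limits (rad/s): [2.57, 2.57, 3.14, 3.14, 3.14, 3.14, 3.14].

## Interface

Orientations are given as a rotation vector (axis times angle).
In Python, from plant import r gives the robot as it stands.
- The arm moves only by the tool servo_tool, never from a script. Its argument "increments" is a list of rows, each a list of 7 numbers: the shift along the tool's x, y, z in m, then the turn, a rotation vector about the tool's x, y, z in rad, then the finger opening in m, from 0 to 0.0854. In form: [[tx, ty, tz, wx, wy, wz, grip], ...]. A call has 1 to 8 rows; each row shifts and turns the commanded pose from where the row before left it, along the tool's axes as they then stand; what a row does not reach is not made up. A row lasts 1/12 s, in which the tool goes at most 41.7 mm and 7.16 degrees, less where a joint would pass 70% of its speed; a pose out of reach is approached as far as the arm can. A call is refused whole if a number of a shift passes 0.0417 or a number of a turn 0.125, either way. A call with a gripper value outside its range is refused whole. The fingers move at their own pace and stop on an object; the grip force is fixed at half the most. Time passes only in rows, so rows that do not move let the fingers close. It gives the time, the measured TCP pose, the force and the opening at its end, in the units of the state.
- r.get_obs(): the state, without advancing time (a new reading comes with each control period).
- r.read_camera(name): name is "scene" or "side" or "wrist"; returns (picture, depth): 480x640x3 uint8, red, green, blue; 480x640 float32, m along the optical axis (not along the pixel's ray), 0 where there is no reading.
- r.camera_params(name): a dict with "vertical_fov" (degrees; the focal length in pixels is half the picture's height over the tangent of half this angle, whatever the lens; pixels are square), "cx", "cy" (the principal point, pixels), "rvec" (rotation vector, rad) and "tvec" (3), from world to camera coordinates, as OpenCV has them. Camera axes: x right, y down, z forward; pixel columns grow to the right and rows downward; lengths in m; the calibration is good to about 2 mm. A picture is of the moment at which its call begins: read the wrist's pose just before it. camera_params takes no time and is no camera call; for the wrist camera it gives the pose at the moment of the call.
- r.finish_job(): hands the job in, once; it reports no verdict.
The state is a dict: "time": time; "qpos": joint angles; "joint_vel": joint speeds; "tau": joint torques, N m; "tcp_pos": TCP position; "tcp_rot": TCP orientation; "wrist_force": force on the tool from outside, world axes, zero at the start; "torque": the same for the moment, N m; "width": finger opening in m.
Only numpy, scipy, OpenCV 4.12 (cv2) and the standard library are available. Lean on these libraries where they do the work, as an engineer would, in place of code of your own. Each camera call takes 0.05 s, during which the arm holds its last target.

## Task

Put away the small metal spice tin lying on top of the plastic spice caddy, without grasping or lifting it: with one fingertip push the caddy's self-closing flap down and hold it open, and with the other finger gently push the tin across the top and over the edge so that it drops inside. Keep the flap held open until the tin has dropped, then come away so that the flap springs fully shut, leaving the other things on the counter where they are.

Things in the scene. Friction and masses are not known exactly. Their poses are not given: they have to be found in the camera images.
- caddy: Fixed see-through box, 212 (x) by 100 (y) by 135 mm to its flat top; origin: centre of the underside, z up. Side walls, inner faces at y = +-46 mm, end in rims at 143 mm; no rims at the ends. Top: fixed white deck at x = 15 to 106 mm (the tin lies on it) and, flush with it, a flap at x = -100 to 12 mm. Below is one open space, also under the deck, with floor at 6 mm.
- hole_edge (a point): Middle of the deck's edge over which the tin must drop, travelling towards the caddy's -x (roughly towards the robot): x = 15, y = 0, z = 135 mm in the caddy's frame; axes as the caddy's.
- flap (a joint): Grey flap, 112 (x) by 84 by 4 mm; rad: 0 shut, level with the deck; grows as its free edge (next to the deck) is pushed down into the box, stop at 1.0. Hinge line along the caddy's y at x = -100, z = 133 mm. A spring shuts it: 0.11 N m to start opening, 0.17 N m fully open (1.5 to 5 N at a finger). The tin's weight cannot open it.
- flap_free_edge (a point): Middle of the flap's free edge, on its upper face; at x = +12, y = 0, z = 135 mm in the caddy's frame when shut. 112 mm from the hinge.
- tin_center (a point): Centre (half-way up) of the loose flat lidded metal tin, 37 (x) by 51 (y) by 24 mm high, about 50 g. Starts on the deck, its x within 0.15 rad of the caddy's x, its centre at x = 38 to 50 mm, y within 12 mm of 0, in the caddy's frame.
- salt_cellar: Bystander: round ceramic salt cellar with wooden lid, 74 mm across, 57 mm high, beside the caddy's deck (+y side); origin under its centre.
- spice_jar: Bystander: small jar, 42 mm across, 85 mm high, beside the caddy's flap (+y side); origin under its centre.
- basting_brush: Bystander: flat silicone basting brush, 205 mm long, 36 mm wide, 12 mm high, lying along the caddy's -y side; origin on its underside, head to its +x.
- measuring_cup: Bystander: glass cup with a handle, 96 mm across, 100 mm high, to the robot's left; origin under its centre.
- whisk: Bystander: steel balloon whisk lying on the counter, 260 mm long, 60 mm high, to the robot's right; origin under where handle and wires meet.
Not all that is in view belongs to the job. There is more than one size of the caddy; the one meant has the size given above.

How it is judged:
By the outcome, as a careful person would: the job done as asked, in the order asked, and still so for the second after the job is handed in, with the robot touching nothing.
It also fails if it takes over 32 s, if anything falls off the work surface, if the arm or the gripper's body presses on something with over 40 N, if the wrist force passes 120 N, or if a joint passes its speed limit or range.

## Working session

There is one attempt and no reset: what is moved stays moved. The work goes in short steps, Python scripts to look and compute and a tool call to move; the robot and the scene stay as the last step left them, time stands still between calls to the robot, and variables do not carry over. Pictures are saved under pics/ and viewed, and the job is handed in when it is done.

Besides the shell and the picture viewer there is one more tool, called after "Emit:" as name(argument=value, ...), one argument or row to a line, values as JSON. servo_tool: Moves the arm, as the interface text tells. Its arguments: {"type":"object","properties":{"increments":{"type":"array","items":{"type":"array","items":{"type":"number"}}}},"required":["increments"]}

```bash
ls; mkdir -p pics; python3 - <<'E'
from plant import r
import cv2,numpy as np
o=r.get_obs()
print({k:np.round(v,4) for k,v in o.items()})
for n in("scene","side"):
    p,d=r.read_camera(n); cv2.imwrite(f"pics/{n}0.png",p[:,:,::-1]); np.save(f"pics/{n}0.npy",d)
    np.save(f"pics/{n}0p.npy",r.camera_params(n),allow_pickle=True); print(r.camera_params(n))
E
```

```text
pics
{'time': np.float64(0.0), 'qpos': array([-1.428 ,  0.3992,  0.045 ,  1.5379, -0.0187,  1.2069, -0.0507]), 'joint_vel': array([ 0.0009, -0.0007,  0.0003,  0.0008,  0.0017, -0.0012,  0.0008]), 'tau': array([-5.00000e-04, -4.75129e+01,  1.36460e+00, -2.54215e+01,
        1.16000e-02,  9.90000e-03, -0.00000e+00]), 'tcp_pos': array([0.1554, 0.6305, 0.2303]), 'tcp_rot': array([-3.7860e-01, -3.1186e+00,  3.0000e-03]), 'wrist_force': array([-0.2716,  0.807 ,  0.2411]), 'torque': array([-0.0473, -0.0426,  0.0263]), 'width': np.float64(0.0858)}
{'vertical_fov': 43.58519621602896, 'cx': 316.753204527905, 'cy': 234.3597646381677, 'rvec': array([ 2.45649711,  0.87725697, -0.24893463]), 'tvec': array([-0.41246947, -0.21412999,  1.68259141])}
{'vertical_fov': 56.931375868764086, 'cx': 326.5283233356562, 'cy': 237.2813840224218, 'rvec': array([ 2.15428022, -0.64153235,  0.29764978]), 'tvec': array([-0.45042207,  0.26992896,  0.81813286])}
```

View pics/scene0.png

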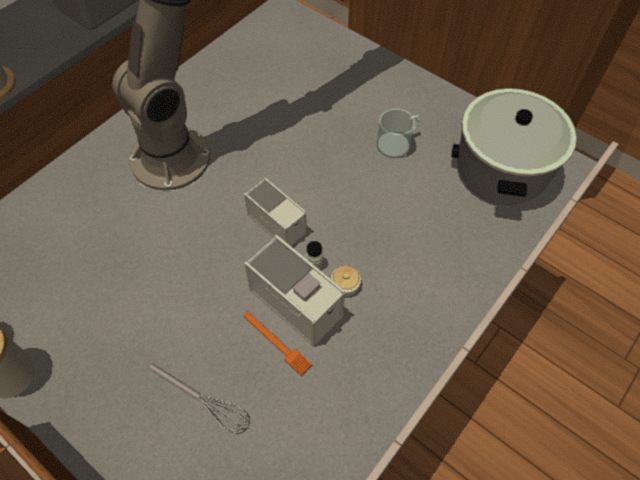

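View pics/side0.png

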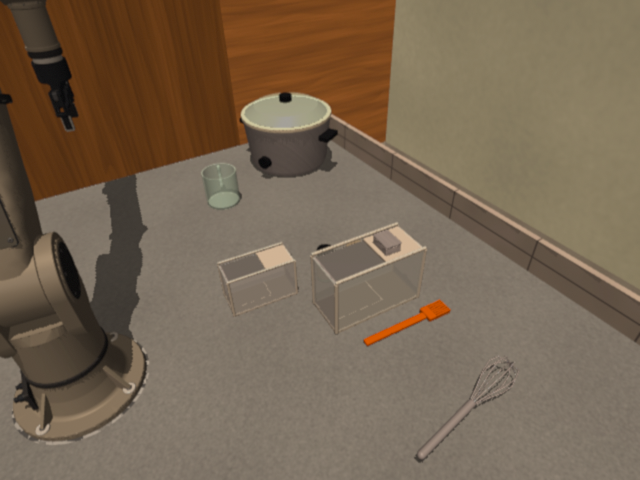

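Two caddies show up. The small empty one is at scene (275,210) and side (258,277). The larger one is at scene (295,288) and side (368,275), with the tin on top and the brush, jar and cellar beside it. The larger one fits the description, so I'll enlarge it and check its size.

```bash
cat > h.py <<'E'
import numpy as np,cv2
def cam(p):
    f=240/np.tan(np.radians(p['vertical_fov']/2)); R,_=cv2.Rodrigues(np.array(p['rvec'])); return f,R,np.array(p['tvec']),p['cx'],p['cy']
def proj(p,X):
    f,R,t,cx,cy=cam(p); Y=np.atleast_2d(X)@R.T+t; return np.c_[f*Y[:,0]/Y[:,2]+cx,f*Y[:,1]/Y[:,2]+cy]
def onz(p,uv,z):
    f,R,t,cx,cy=cam(p); uv=np.atleast_2d(uv); d=np.c_[(uv[:,0]-cx)/f,(uv[:,1]-cy)/f,np.ones(len(uv))]@R; c=-R.T@t
    s=(z-c[2])/d[:,2]; return c+d*s[:,None]
def dep(p,d):
    f,R,t,cx,cy=cam(p); v,u=np.mgrid[:480,:640]; P=np.stack([(u-cx)/f*d,(v-cy)/f*d,d],-1); return (P-t)@R
E
python3 - <<'E'
import cv2
a=cv2.imread('pics/scene0.png')[225:350,235:365]; cv2.imwrite('pics/sc.png',cv2.resize(a,None,fx=6,fy=6,interpolation=cv2.INTER_CUBIC)[:600*2][:,:780])
a=cv2.imread('pics/side0.png')[215:335,300:440]; cv2.imwrite('pics/si.png',cv2.resize(a,None,fx=5,fy=5,interpolation=cv2.INTER_CUBIC))
a=cv2.imread('pics/scene0.png')[230:330,240:355]; cv2.imwrite('pics/sc.png',cv2.resize(a,None,fx=6,fy=6,interpolation=cv2.INTER_CUBIC))
E
```

```text
(no output)
```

View pics/sc.png

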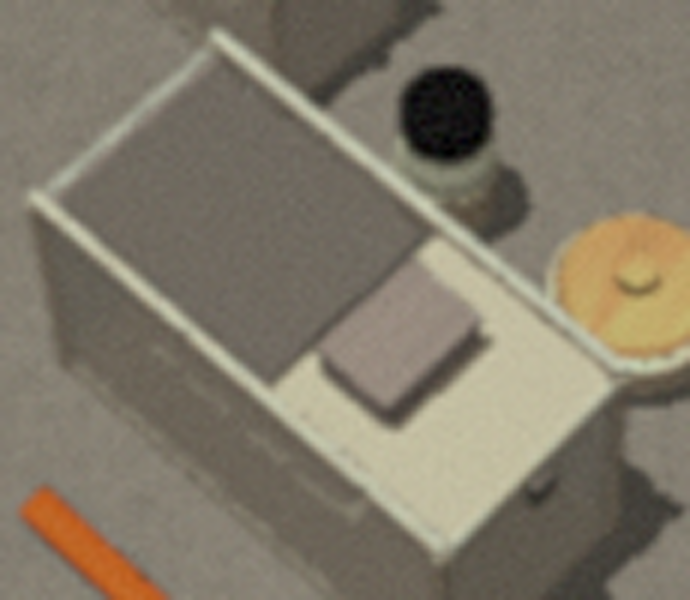

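View pics/si.png

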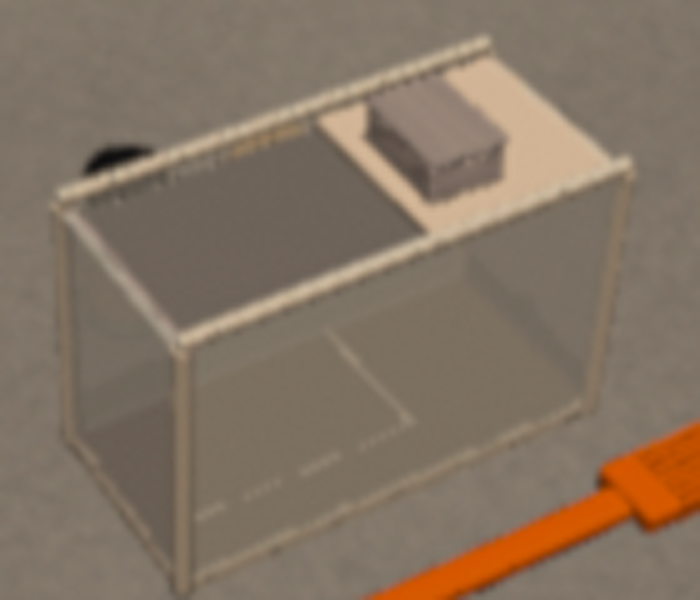

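The crop confirms the larger caddy: grey flap towards the robot, white deck with the tin on it. Next I'll fit the poses.

```bash
cat > fit.py <<'E'
from h import *
from scipy.optimize import least_squares
S=np.load('pics/scene0p.npy',allow_pickle=True).item();D=np.load('pics/side0p.npy',allow_pickle=True).item()
L=lambda a,k,o:np.array(a,float)/k+np.array(o)
cs=L([[218,33],[35,195],[440,555],[618,375]],6,(240,230)); cd=L([[62,195],[180,340],[630,162],[488,42]],5,(300,215))
C=np.array([[-106,50,143],[-106,-50,143],[106,-50,143],[106,50,143]])/1e3
es=L([[430,238],[270,385]],6,(240,230)); ed=L([[320,122],[428,233]],5,(300,215))
E_=np.array([[13.5,42,135],[13.5,-46,135]])/1e3
def T(q,P): c,s=np.cos(q[2]),np.sin(q[2]); return P@np.array([[c,s,0],[-s,c,0],[0,0,1]])+[q[0],q[1],0]
def res(q): return np.r_[(proj(S,T(q,C))-cs).ravel(),(proj(D,T(q,C))-cd).ravel()]
a=onz(S,cs,.143); print('sides',np.linalg.norm(a-np.roll(a,-1,0),axis=1).round(4)); b=onz(D,cd,.143);print('sides',np.linalg.norm(b-np.roll(b,-1,0),axis=1).round(4))
m=a.mean(0); v=a[3]-a[0]
s=least_squares(res,[m[0],m[1],np.arctan2(v[1],v[0])]); q=s.x; print('caddy',q.round(4),res(q).round(1))
def inv(P): c,s_=np.cos(q[2]),np.sin(q[2]); return (P-[q[0],q[1],0])@np.array([[c,-s_,0],[s_,c,0],[0,0,1]])
print('edge',inv(onz(S,es,.135)).round(4),inv(onz(D,ed,.135)).round(4))
# tin top z=.159, corners: -x+y, -x-y, +x-y, +x+y
ts=L([[418,262],[322,350],[385,408],[482,322]],6,(240,230)); td=L([[370,95],[432,160],[505,142],[437,78]],5,(300,215))
Tn=np.array([[-18.5,25.5,0],[-18.5,-25.5,0],[18.5,-25.5,0],[18.5,25.5,0]])/1e3+[0,0,.159]
print(inv(onz(S,ts,.159)).round(4)[:,:2],inv(onz(D,td,.159)).round(4)[:,:2])
g=lambda t:np.r_[(proj(S,T(q,T(t,Tn)))-ts).ravel(),(proj(D,T(q,T(t,Tn)))-td).ravel()]
s=least_squares(g,[.045,0,0]); print('tin in caddy',s.x.round(4),g(s.x).round(1))
d=np.load('pics/scene0.npy'); P=dep(S,d); I=inv(P.reshape(-1,3))
for n,(x0,x1,y0,y1) in dict(flap=(-.09,.0,-.035,.035),deck=(.075,.1,-.035,.035),tin=(.035,.055,-.015,.015)).items():
    k=(I[:,0]>x0)&(I[:,0]<x1)&(I[:,1]>y0)&(I[:,1]<y1)&(I[:,2]>.05); print(n,k.sum(),np.median(I[k,2]))
E
python3 fit.py
```

```text
sides [0.0967 0.2095 0.0952 0.2089]
sides [0.0953 0.2093 0.0953 0.208 ]
caddy [ 0.5645 -0.1196 -0.0722] [-0.4 -0.9 -1.8 -0.3 -0.7  0.1  1.4 -0.9 -0.9 -1.1  0.3  0.2  1.6 -0.1
  0.6 -1.3]
edge [[ 0.0139  0.0434  0.135 ]
 [ 0.0136 -0.0405  0.135 ]] [[ 0.0143  0.0437  0.135 ]
 [ 0.0131 -0.0372  0.135 ]]
[[ 0.0267  0.024 ]
 [ 0.0264 -0.0254]
 [ 0.0587 -0.0264]
 [ 0.0603  0.0222]] [[ 0.0243  0.0233]
 [ 0.0222 -0.0238]
 [ 0.0539 -0.0288]
 [ 0.0547  0.0194]]
tin in caddy [ 0.0412 -0.0011 -0.0415] [-0.6 -1.1 -1.7 -1.2 -0.4  0.3  0.6 -0.3 -0.7 -0.4  0.3  0.7  1.5 -1.1
  1.2 -1.9]
flap 1091 0.13369368681480273
deck 342 0.13353378076052638
tin 113 0.15738630535354298
```

The fit gives the caddy at (0.5645, -0.1196) with yaw -0.072. The deck edge reads 13.6 mm against an expected 13.5 mm. The tin is at about (41, -1) mm in the caddy's frame with yaw -0.04. My plan is to line up the jaw axis with the caddy's x and tilt the tool about 20° so the robot-side finger is lower. That finger opens the flap and the far finger pushes the tin. First I'll check what lies along the path.

```bash
python3 - <<'E'
from h import *
S=np.load('pics/scene0p.npy',allow_pickle=True).item(); P=dep(S,np.load('pics/scene0.npy'))
for u,v in[(465,130),(520,125),(524,116),(575,140),(395,130),(415,120),(447,150)]: print(u,v,P[v,u].round(3))
rr=np.hypot(P[...,0],P[...,1]); k=(rr<.85)&(P[...,2]>.16)&(rr>.25)&(P[...,0]>-.1)
ys,xs=np.nonzero(k); print(len(ys)); 
if len(ys): print(P[k][::max(1,len(ys)//10)].round(2))
E
```

```text
465 130 [0.638 0.461 0.17 ]
520 125 [0.744 0.535 0.2  ]
524 116 [0.743 0.543 0.224]
575 140 [0.868 0.61  0.167]
395 130 [0.434 0.475 0.012]
415 120 [ 0.452  0.554 -0.   ]
447 150 [0.587 0.514 0.003]
2497
[[ 0.15  0.58  0.25]
 [ 0.64  0.53  0.19]
 [ 0.67  0.5   0.19]
 [ 0.69  0.49  0.2 ]
 [ 0.71  0.46  0.2 ]
 [ 0.71  0.44  0.19]
 [ 0.71  0.41  0.16]
 [ 0.23 -0.63  0.17]
 [ 0.41 -0.71  0.22]
 [ 0.43 -0.72  0.22]
 [ 0.46 -0.71  0.17]]
```

Emit:
servo_tool(
  increments=[
    [0,0,0,0,0,0,0.085],
  ],
)

```text
time: 0.18
tcp_pos: [0.1555, 0.6307, 0.2306]
tcp_rot: [-0.379, -3.119, 0.002]
wrist_force: [0.5, -0.6, 0.4]
width: 0.085
```

Emit:
servo_tool(
  increments=[
    [-0.03,-0.004,0,0,0,0.05,0.085],
    [-0.038,-0.004,0,0,0,0.0625,0.085],
    [-0.038,-0.004,0,0,0,0.0625,0.085],
    [-0.038,-0.004,0,0,0,0.0625,0.085],
    [-0.038,-0.004,0,0,0,0.0625,0.085],
    [-0.038,0,0,0,0,0.0625,0.085],
    [-0.038,0,0,0,0,0.0625,0.085],
    [-0.038,0,0,0,0,0.0625,0.085],
  ],
)

```text
time: 0.85
tcp_pos: [0.4134, 0.4825, 0.2311]
tcp_rot: [1.124, 2.933, 0.0]
wrist_force: [1.4, 0.5, 0.5]
width: 0.0853
```

Emit:
servo_tool(
  increments=[
    [-0.038,0,0,0,0,0.0625,0.085],
    [-0.038,0,0,0,0,0.0625,0.085],
    [-0.038,0,0,0,0,0.0625,0.085],
    [-0.038,0,0,0,0,0.0625,0.085],
    [-0.038,0,0,0,0,0.0625,0.085],
    [-0.038,0,0,0,0,0.0625,0.085],
    [-0.038,0,0,0,0,0.0625,0.085],
    [-0.038,0,0,0,0,0.0625,0.085],
  ],
)

```text
time: 1.52
tcp_pos: [0.5883, 0.2377, 0.2311]
tcp_rot: [1.815, 2.564, 0.0]
wrist_force: [0.7, 0.4, -1.1]
width: 0.0852
```

Emit:
servo_tool(
  increments=[
    [-0.041,-0.003,0,0,0,0.051,0.085],
    [-0.041,-0.003,0,0,0,0.051,0.085],
    [-0.041,-0.003,0,0,0,0.051,0.085],
    [-0.041,-0.003,0,0,0,0.051,0.085],
    [-0.041,-0.003,0,0,0,0.051,0.085],
    [-0.041,-0.003,0,0,0,0.051,0.085],
    [-0.041,-0.003,0,0,0,0.051,0.085],
    [-0.041,-0.003,0,0,0,0.053,0.085],
  ],
)

```text
time: 2.18
tcp_pos: [0.6167, -0.0879, 0.2311]
tcp_rot: [2.298, 2.142, 0.0]
wrist_force: [-0.1, -0.2, 0.5]
width: 0.085
```

Emit:
servo_tool(
  increments=[
    [-0.036,0,0,0,0,0,0.085],
    [0,0,-0.01,-0.1,0,0,0.085],
    [0,0,0,-0.1,0,0,0.085],
    [0,0,0,-0.11,0,0,0.085],
    [0,0,0,-0.11,0,0,0.085],
    [0,0,0,0,0,0,0.085],
    [0,0,0,0,0,0,0.085],
  ],
)

```text
time: 2.77
tcp_pos: [0.6123, -0.1216, 0.2403]
tcp_rot: [2.054, 1.918, 0.407]
wrist_force: [1.3, -0.6, 0.5]
width: 0.0852
```

```bash
cat >> h.py <<'E'
Q=np.array([.5645,-.1196,-.0722]); TX,TY=.0412,-.0011
def w2c(P): c,s=np.cos(Q[2]),np.sin(Q[2]); return (np.atleast_2d(P)-[Q[0],Q[1],0])@np.array([[c,-s,0],[s,c,0],[0,0,1]])
def c2w(P): c,s=np.cos(Q[2]),np.sin(Q[2]); return np.atleast_2d(P)@np.array([[c,s,0],[-s,c,0],[0,0,1]])+[Q[0],Q[1],0]
def state(r):
    o=r.get_obs(); R,_=cv2.Rodrigues(np.array(o['tcp_rot'])); c,s=np.cos(Q[2]),np.sin(Q[2]); A=np.array([[c,s,0],[-s,c,0],[0,0,1]])
    print('t',round(float(o['time']),2),'q',np.round(o['qpos'],2),'F',np.round(o['wrist_force'],1),'w',round(float(o['width']),4))
    print('tcp caddy mm',(w2c(o['tcp_pos'])*1e3).round(1),'tool axes in caddy (cols)\n',(A@R).round(3)); return o,R
def shot(r,n,tag,box,k):
    p,d=r.read_camera(n); cv2.imwrite(f"pics/{tag}.png",cv2.resize(np.ascontiguousarray(p[box[1]:box[3],box[0]:box[2],::-1]),None,fx=k,fy=k,interpolation=cv2.INTER_CUBIC)); np.save(f"pics/{tag}.npy",d); return p,d
E
python3 - <<'E'
from plant import r
from h import *
state(r)
shot(r,'side','s1',(280,140,480,290),4); shot(r,'wrist','w1',(0,0,640,480),1)
E
```

```text
t 2.77 q [-0.42  0.15  0.63  1.95 -0.22  0.67  0.26] F [ 1.3 -0.6  0.5] w 0.0852
tcp caddy mm [[ 47.9   1.4 240.3]] tool axes in caddy (cols)
 [[-0.004  0.915  0.404]
 [ 1.     0.003  0.003]
 [ 0.002  0.404 -0.915]]
```

View pics/s1.png

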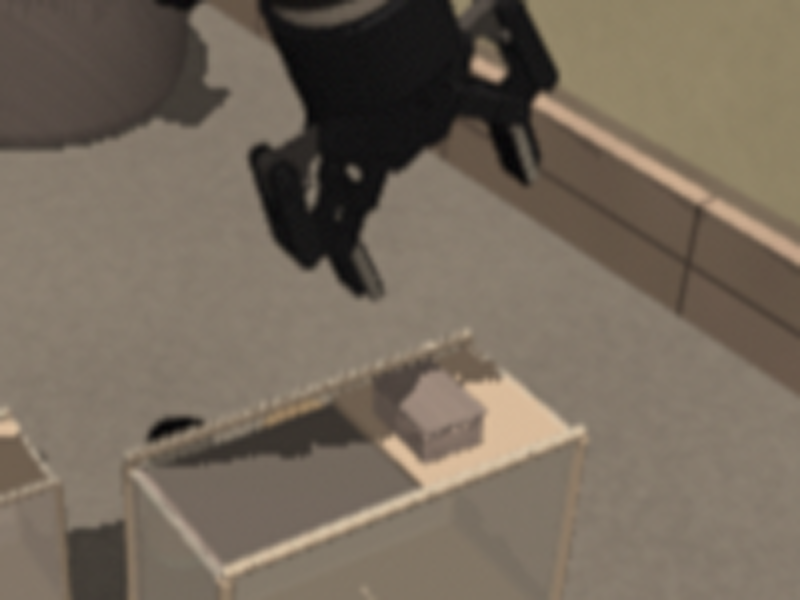

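View pics/w1.png

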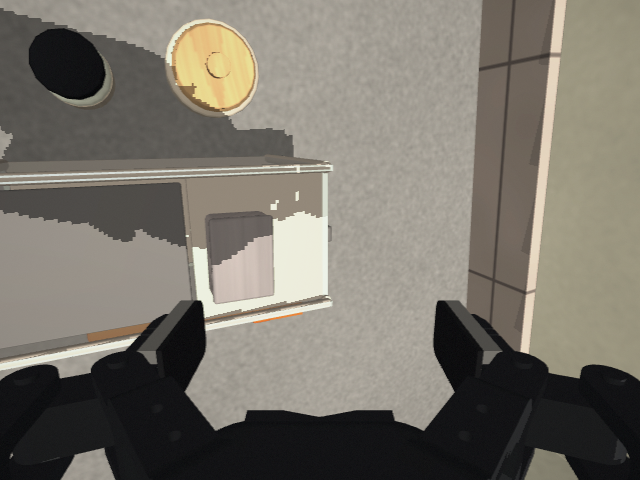

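```bash
python3 - <<'E'
from plant import r
from h import *
o=r.get_obs(); R,_=cv2.Rodrigues(np.array(o['tcp_rot'])); W=r.camera_params('wrist'); D=r.camera_params('side'); S=r.camera_params('scene')
for b in(0,.007,.013):
  for y in(-.0426,.0426):
    for x in(-.011,.011):
      X=R@[x,y,-b]+o['tcp_pos']; print(b,y,x,'wrist',proj(W,X).round(0),'sidecrop',((proj(D,X)-[280,140])*4).round(0))
d=np.load('pics/w1.npy'); P=dep(W,d)
T=lambda X:((X-o['tcp_pos'])@R*1e3).round(1)
for u,v in[(203,312),(203,330),(165,340),(195,308),(437,312),(470,340),(445,306),(480,320),(150,330),(120,360),(30,375),(320,415)]: print(u,v,T(P[v,u]))
# tin refine
for u,v in[(240,240),(300,260),(100,270)]: print(u,v,(w2c(P[v,u])*1e3).round(1))
top=onz(W,[[208,213],[274,213],[273,295],[215,303]],.159); print((w2c(top)*1e3).round(1), 'deck edge',(w2c(onz(W,[[187,182],[193,250]],.135))*1e3).round(1),'end',(w2c(onz(W,[[327,180],[327,290]],.135))*1e3).round(1))
E
python3 - <<'E'
import cv2
a=cv2.imread('pics/w1.png')
cv2.imwrite('pics/w1c.png',cv2.resize(a[160:360,130:340],None,fx=3,fy=3,interpolation=cv2.INTER_CUBIC))
E
```

```text
0 -0.0426 -0.011 wrist [[217. 331.]] sidecrop [[402. 309.]]
0 -0.0426 0.011 wrist [[213. 281.]] sidecrop [[376. 286.]]
0 0.0426 -0.011 wrist [[425. 331.]] sidecrop [[542. 202.]]
0 0.0426 0.011 wrist [[429. 281.]] sidecrop [[513. 181.]]
0.007 -0.0426 -0.011 wrist [[212. 340.]] sidecrop [[398. 299.]]
0.007 -0.0426 0.011 wrist [[208. 288.]] sidecrop [[372. 276.]]
0.007 0.0426 -0.011 wrist [[430. 340.]] sidecrop [[538. 192.]]
0.007 0.0426 0.011 wrist [[434. 287.]] sidecrop [[510. 171.]]
0.013 -0.0426 -0.011 wrist [[208. 348.]] sidecrop [[394. 291.]]
0.013 -0.0426 0.011 wrist [[203. 294.]] sidecrop [[368. 268.]]
0.013 0.0426 -0.011 wrist [[434. 348.]] sidecrop [[535. 183.]]
0.013 0.0426 0.011 wrist [[439. 294.]] sidecrop [[507. 163.]]
203 312 [  3.6 -43.3 -12.7]
203 330 [ -2.1 -42.9 -15.5]
165 340 [ 10.  -44.3 -44.2]
195 308 [  9.1 -43.1 -21. ]
437 312 [  4.2  42.3 -13.9]
470 340 [  9.9  42.3 -44.2]
445 306 [  9.8  42.5 -21. ]
480 320 [  6.1  53.6 -24.1]
150 330 [  6.6 -54.2 -32. ]
120 360 [ 13.  -49.2 -59.2]
30 375 [ 12.4 -67.5 -64.4]
320 415 [-2.686e+02 -2.000e-01  2.651e+02]
240 240 [[ 38.7  10.4 158.9]]
300 260 [[ 84.3 -14.1 136. ]]
100 270 [[-36.   -5.2 134.5]]
[[ 22.   27.4 159. ]
 [ 59.4  24.6 159. ]
 [ 57.3 -26.7 159. ]
 [ 22.2 -25.8 159. ]] deck edge [[ 14.7  42.1 135. ]
 [ 14.8   0.8 135. ]] end [[104.9  39.8 135. ]
 [105.6 -40.2 135. ]]
```

View pics/w1c.png

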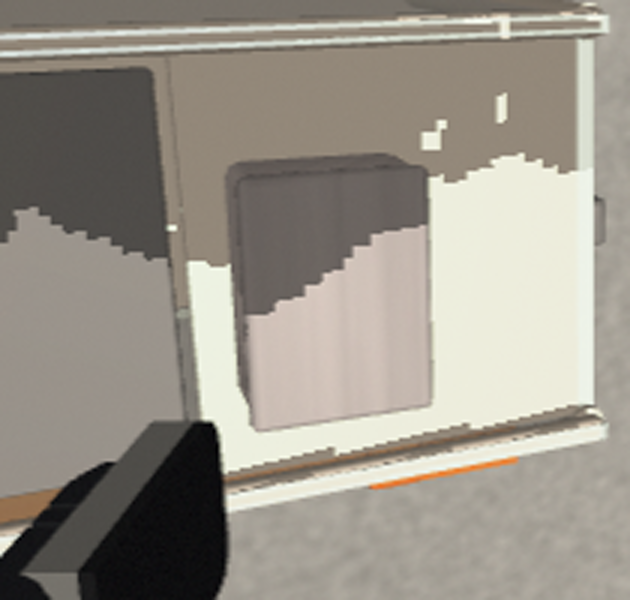

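The wrist view shows the tin top with corners at about (208,213) and (273,295), which puts its centre at about (40, 0). The deck edge reads 14.7 mm, so it agrees. The pads' ends are about 13 mm behind the TCP, at ±43 mm. I'll descend in stages.

Emit:
servo_tool(
  increments=[
    [-0.0005,-0.0108,0.0185,0,0,0,0.085],
    [-0.0005,-0.0108,0.0185,0,0,0,0.085],
    [-0.0005,-0.0108,0.0185,0,0,0,0.085],
    [-0.0005,-0.0108,0.0185,0,0,0,0.085],
    [0,0,0,0,0,0,0.085],
    [0,0,0,0,0,0,0.085],
  ],
)

```text
time: 3.37
tcp_pos: [0.6064, -0.1236, 0.156]
tcp_rot: [2.051, 1.916, 0.406]
wrist_force: [-0.2, 0.3, 0.3]
width: 0.0851
```

```bash
python3 - <<'E'
from plant import r
from h import *
state(r)
shot(r,'side','s2',(280,140,480,290),4); shot(r,'wrist','w2',(0,0,640,480),1)
E
```

```text
t 3.37 q [-0.34  0.25  0.56  2.05 -0.38  0.49  0.42] F [-0.2  0.3  0.3] w 0.0851
tcp caddy mm [[ 42.1  -0.9 156. ]] tool axes in caddy (cols)
 [[-0.004  0.914  0.407]
 [ 1.     0.004  0.001]
 [-0.001  0.407 -0.914]]
```

View pics/s2.png

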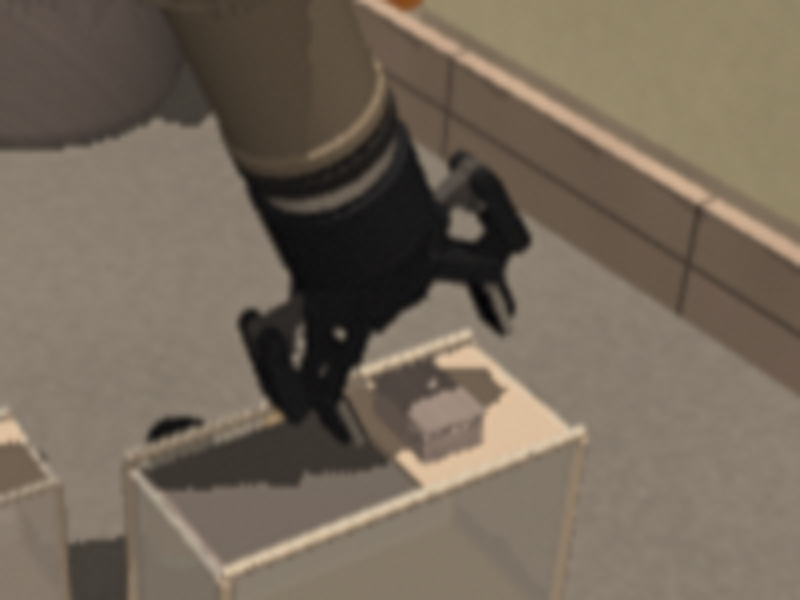

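View pics/w2.png

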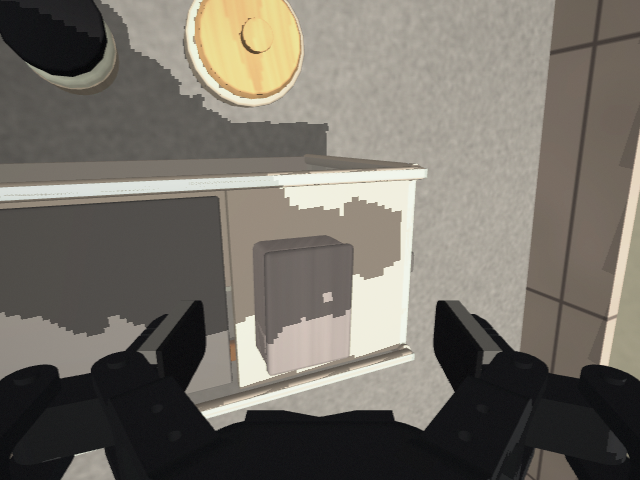

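Joint 6 is at 0.49 and its lower limit is 0.23. I'll ease the tilt slightly to 0.37, then press the flap down while watching the joint values.

Emit:
servo_tool(
  increments=[
    [0,0,0,0.04,0,0,0.085],
    [0,-0.0033,0.0062,0,0,0,0.085],
    [0,-0.0033,0.0062,0,0,0,0.085],
    [0,-0.0033,0.0062,0,0,0,0.085],
    [0,0,0,0,0,0,0.085],
  ],
)

```text
time: 3.88
tcp_pos: [0.6018, -0.1229, 0.1337]
tcp_rot: [2.077, 1.939, 0.372]
wrist_force: [0.0, -0.5, 0.5]
width: 0.085
```

```bash
python3 - <<'E'
from plant import r
from h import *
state(r)
shot(r,'side','s3',(280,140,480,290),4)
E
```

```text
t 3.88 q [-0.32  0.29  0.54  2.05 -0.41  0.49  0.44] F [ 0.  -0.5  0.5] w 0.085
tcp caddy mm [[ 37.4  -0.6 133.7]] tool axes in caddy (cols)
 [[-0.004  0.929  0.369]
 [ 1.     0.003  0.002]
 [ 0.     0.369 -0.929]]
```

View pics/s3.png

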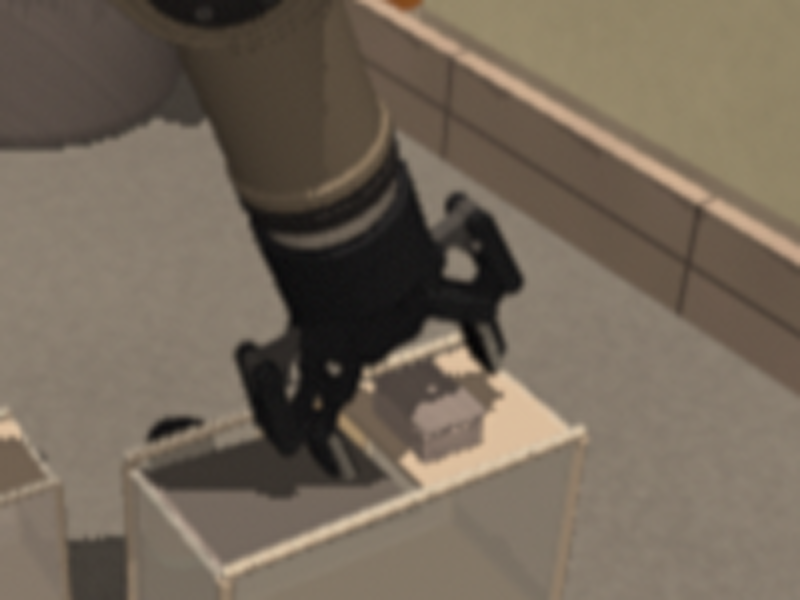

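Emit:
servo_tool(
  increments=[
    [0,-0.0018,0.0044,0,0,0,0.085],
    [0,-0.0018,0.0044,0,0,0,0.085],
    [0,-0.0018,0.0044,0,0,0,0.085],
    [0,-0.0018,0.0044,0,0,0,0.085],
    [0,0,0,0,0,0,0.085],
  ],
)

```text
time: 4.35
tcp_pos: [0.6021, -0.1232, 0.115]
tcp_rot: [2.077, 1.939, 0.372]
wrist_force: [-0.1, -0.0, 0.3]
width: 0.0849
```

```bash
python3 - <<'E'
from plant import r
from h import *
state(r)
shot(r,'side','s4',(280,140,480,290),4);shot(r,'wrist','w4',(0,0,640,480),1)
E
```

```text
t 4.35 q [-0.29  0.32  0.51  2.06 -0.45  0.46  0.48] F [-0.1 -0.   0.3] w 0.0849
tcp caddy mm [[ 37.8  -0.9 115. ]] tool axes in caddy (cols)
 [[-0.004  0.929  0.37 ]
 [ 1.     0.003  0.001]
 [-0.     0.37  -0.929]]
```

View pics/s4.png

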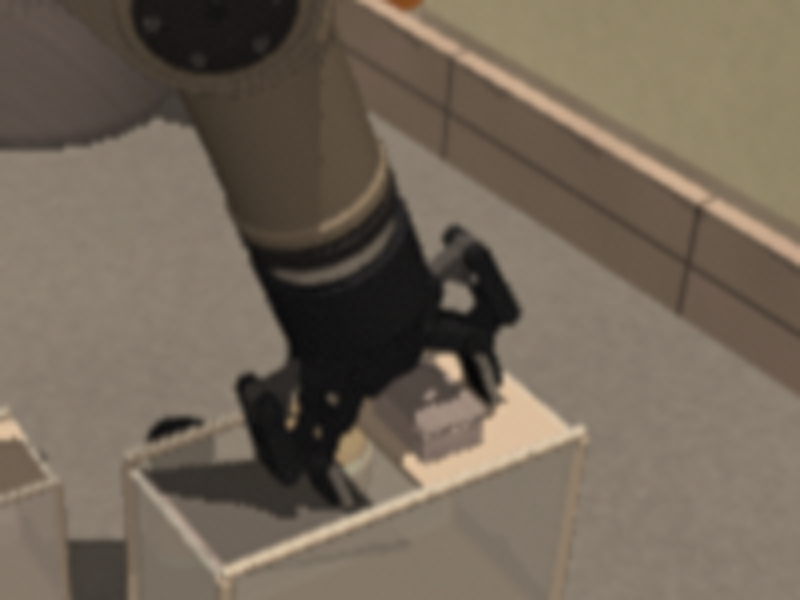

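View pics/w4.png

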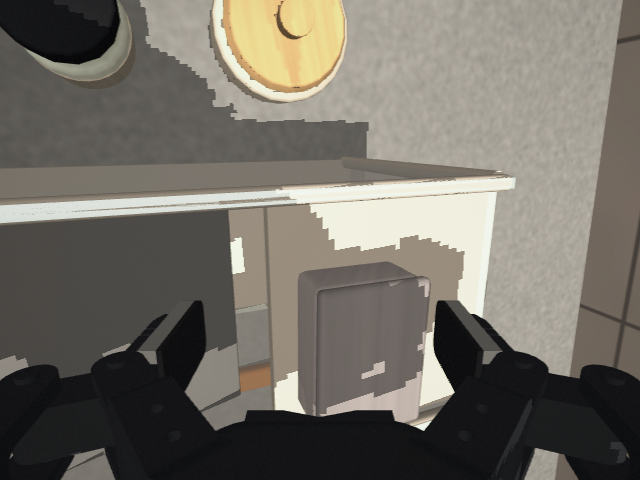

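The flap is open, with the gap running from about col 238 to 268 in the wrist view. The far finger is just behind the tin and clear of it. Next I'll push gently towards -x.

Emit:
servo_tool(
  increments=[
    [0,-0.0028,-0.0011,0,0,0,0.085],
    [0,-0.0028,-0.0011,0,0,0,0.085],
    [0,-0.0028,-0.0011,0,0,0,0.085],
    [0,-0.0028,-0.0011,0,0,0,0.085],
    [0,-0.0028,-0.0011,0,0,0,0.085],
    [0,0,0,0,0,0,0.085],
  ],
)

```text
time: 4.95
tcp_pos: [0.5874, -0.1222, 0.1165]
tcp_rot: [2.076, 1.938, 0.374]
wrist_force: [0.8, -0.3, 1.6]
width: 0.085
```

```bash
python3 - <<'E'
from plant import r
from h import *
state(r)
shot(r,'side','s5',(280,140,480,290),4);shot(r,'wrist','w5',(0,0,640,480),1)
E
```

```text
t 4.95 q [-0.3   0.29  0.52  2.1  -0.44  0.45  0.47] F [ 0.8 -0.3  1.6] w 0.085
tcp caddy mm [[ 23.   -1.  116.5]] tool axes in caddy (cols)
 [[-0.004  0.928  0.372]
 [ 1.     0.003  0.002]
 [ 0.     0.372 -0.928]]
```

View pics/s5.png

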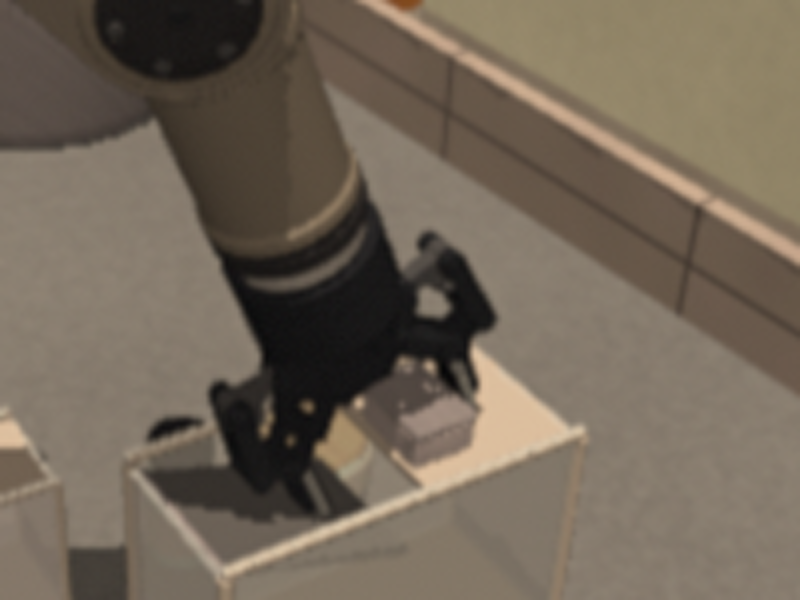

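View pics/w5.png

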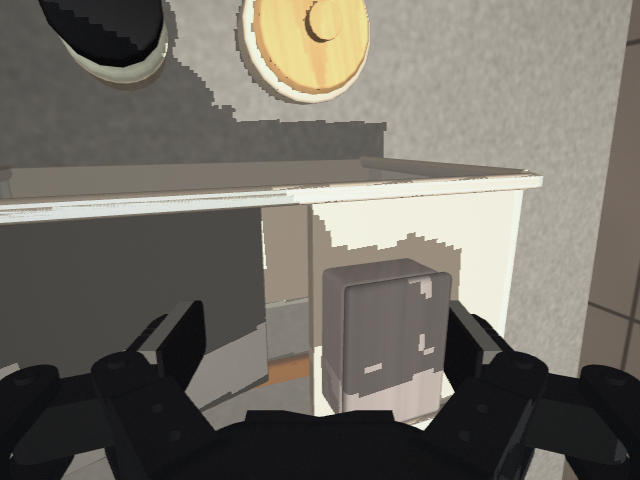

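The tin has moved cleanly along the deck and its front is now about at the deck edge. I'll tilt and lower a little to open the flap wider while I keep pushing.

Emit:
servo_tool(
  increments=[
    [0,-0.0028,0.0004,-0.016,0,0,0.085],
    [0,-0.0028,0.0004,-0.016,0,0,0.085],
    [0,-0.0028,0.0004,-0.016,0,0,0.085],
    [0,-0.0028,0.0004,-0.016,0,0,0.085],
    [0,-0.0028,0.0004,-0.016,0,0,0.085],
    [0,0,0,0,0,0,0.085],
  ],
)

```text
time: 5.55
tcp_pos: [0.5815, -0.1226, 0.1136]
tcp_rot: [2.017, 1.881, 0.453]
wrist_force: [5.5, 0.7, 9.8]
width: 0.0849
```

```bash
python3 - <<'E'
from plant import r
from h import *
state(r)
shot(r,'side','s6',(280,140,480,290),4);shot(r,'wrist','w6',(0,0,640,480),1)
E
```

```text
t 5.55 q [-0.23  0.25  0.44  2.18 -0.53  0.3   0.58] F [5.5 0.7 9.8] w 0.0849
tcp caddy mm [[ 17.2  -1.7 113.6]] tool axes in caddy (cols)
 [[-0.002  0.89   0.457]
 [ 1.     0.003 -0.001]
 [-0.002  0.457 -0.89 ]]
```

View pics/s6.png

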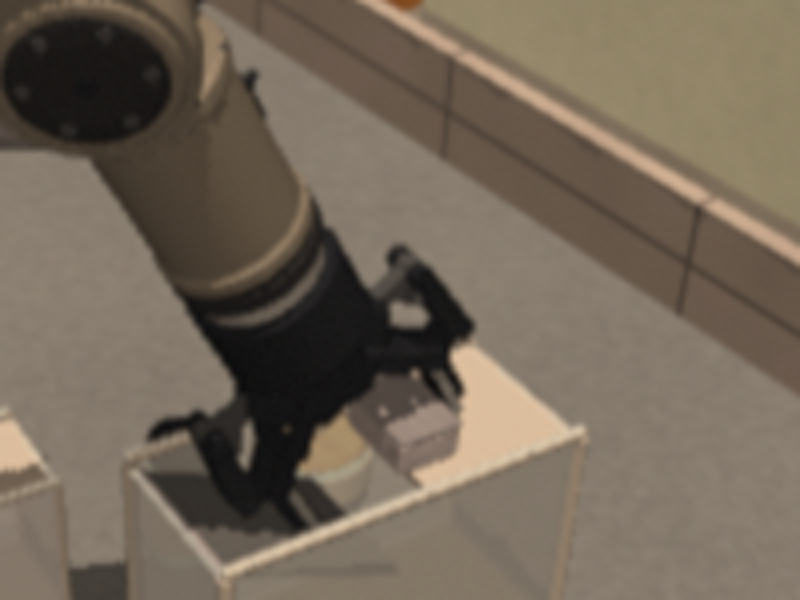

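View pics/w6.png

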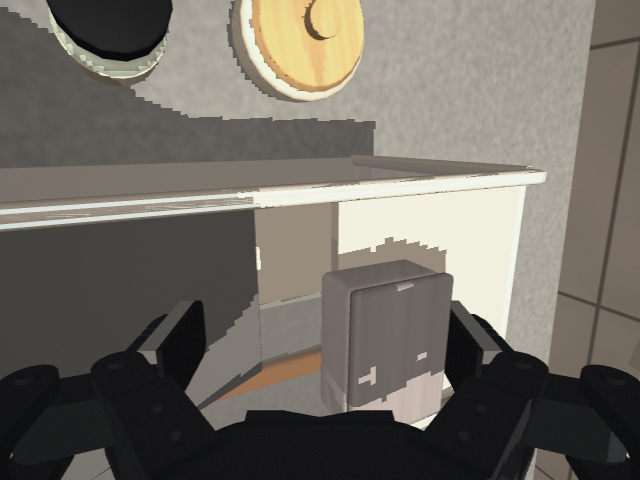

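```bash
python3 - <<'E'
from plant import r
from h import *
o=r.get_obs(); print(np.round(o['torque'],2),np.round(o['tau'],1),np.round(o['qpos'],3))
W=r.camera_params('wrist'); R,_=cv2.Rodrigues(np.array(o['tcp_rot']))
P=dep(W,np.load('pics/w6.npy'))
for n,u,v in[('tin',400,300),('tin',360,300),('tin',440,290),('tin',400,350),('tin',440,380),('front',335,300),('front',335,370),('flap',230,250),('flap',150,250),('flap',50,250),('flap',235,330),('flap',20,330),('deck',480,260),('tin top frontedge',352,330),('pad',205,310),('link',120,360),('link',30,375)]:
  print(n,u,v,(w2c(P[v,u])*1e3).round(1), 'tool',((P[v,u]-o['tcp_pos'])@R*1e3).round(1))
E
python3 - <<'E'
import cv2
a=cv2.imread('pics/w6.png')
cv2.imwrite('pics/w6c.png',cv2.resize(a[240:440,200:500],None,fx=2.6,fy=2.6,interpolation=cv2.INTER_CUBIC))
E
```

```text
[ 0.   -1.51  0.09] [  0.8 -25.1   3.  -12.1   0.2   0.9   0. ] [-0.231  0.249  0.441  2.181 -0.534  0.299  0.581]
tin 400 300 [[ 20.   18.1 158.4]] tool [ 19.8  23.  -38.7]
tin 360 300 [[  6.4  20.6 157.9]] tool [ 22.3  10.7 -44.5]
tin 440 290 [[ 35.3  18.5 158.5]] tool [ 20.1  36.7 -31.8]
tin 400 350 [[ 21.2   1.4 158.3]] tool [  3.1  24.  -38.1]
tin 440 380 [[ 37.9 -13.5 159.5]] tool [-11.9  39.4 -31.5]
front 335 300 [[  5.5  16.  145.6]] tool [ 17.7   4.3 -34. ]
front 335 370 [[  4.9  -7.1 147.3]] tool [ -5.4   4.4 -35.7]
flap 230 250 [[-12.8  20.4  92.6]] tool [ 22.2 -36.2   4.9]
flap 150 250 [[-42.5  28.3 108. ]] tool [ 30.2 -55.6 -22.3]
flap 50 250 [[-67.4  34.4 118.8]] tool [ 36.4 -72.7 -43.4]
flap 235 330 [[-13.1 -14.1  94. ]] tool [-12.3 -35.9   3.5]
flap 20 330 [[-76.3  15.  123.6]] tool [ 17.  -78.5 -51.6]
deck 480 260 [[ 81.6  14.4 133.9]] tool [16.  66.7 11.2]
tin top frontedge 352 330 [[  5.   11.2 156.5]] tool [ 12.9   8.8 -43.8]
pad 205 310 [[-25.3  -0.7  98.2]] tool [  1.2 -44.7  -5.8]
link 120 360 [[-53.7  10.2 142.1]] tool [ 12.1 -50.  -57.8]
link 30 375 [[-72.2  10.6 140.4]] tool [ 12.5 -67.2 -64.7]
```

View pics/w6c.png

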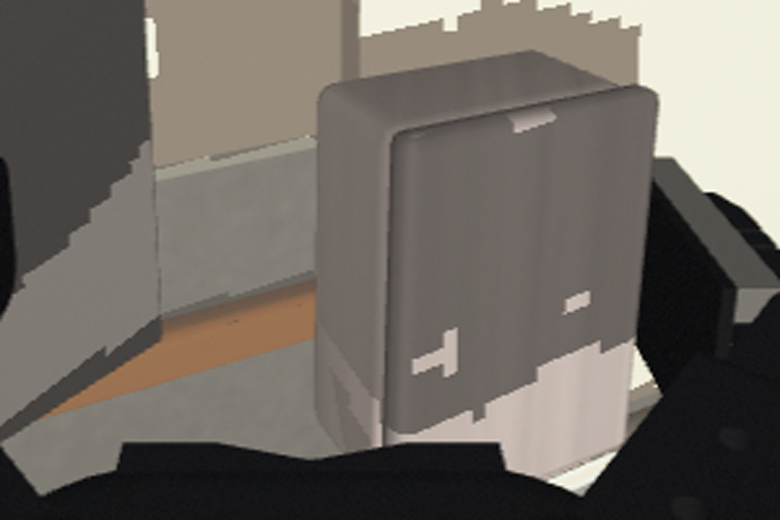

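The tin is still flat, with its front at x≈5 and back at x≈42. It's 9 mm short of tipping. The leaning pad is wedging it downwards with about 9 N, and joint 6 is at 0.30. I'll ease up and take off a little tilt, which frees the tin, and then push level.

Emit:
servo_tool(
  increments=[
    [0,0,-0.0011,0.01,0,0,0.085],
    [0,0,-0.0011,0.01,0,0,0.085],
    [0,0,-0.0011,0.01,0,0,0.085],
    [0,0,-0.0011,0.01,0,0,0.085],
  ],
)

```text
time: 5.98
tcp_pos: [0.5765, -0.1219, 0.1148]
tcp_rot: [2.047, 1.911, 0.412]
wrist_force: [4.0, -0.1, 4.2]
width: 0.085
```

```bash
python3 - <<'E'
from plant import r
from h import *
state(r)
shot(r,'wrist','w7',(0,0,640,480),1)
E
```

```text
t 5.98 q [-0.28  0.26  0.5   2.16 -0.47  0.37  0.52] F [ 4.  -0.1  4.2] w 0.085
tcp caddy mm [[ 12.1  -1.5 114.8]] tool axes in caddy (cols)
 [[-0.003  0.911  0.413]
 [ 1.     0.003  0.   ]
 [-0.001  0.413 -0.911]]
```

View pics/w7.png

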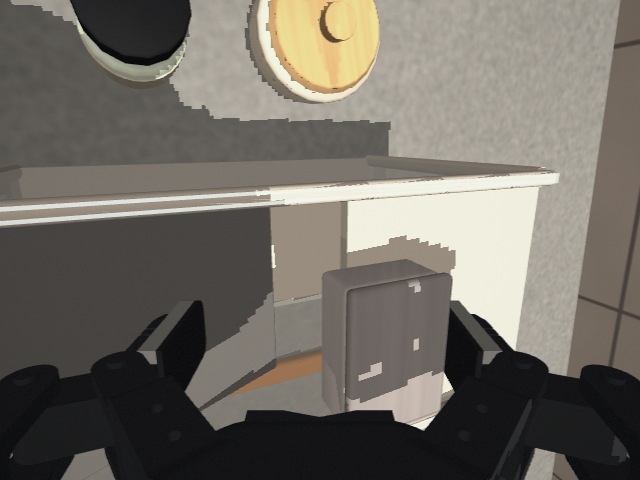

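That freed it, and the tin is sliding again. Next is a level push with a slight rise.

Emit:
servo_tool(
  increments=[
    [0,-0.0017,-0.0011,0,0,0,0.085],
    [0,-0.0017,-0.0011,0,0,0,0.085],
    [0,-0.0017,-0.0011,0,0,0,0.085],
    [0,0,0,0,0,0,0.085],
  ],
)

```text
time: 6.37
tcp_pos: [0.5691, -0.1211, 0.1147]
tcp_rot: [2.049, 1.913, 0.411]
wrist_force: [4.9, -0.3, 5.4]
width: 0.0853
```

```bash
python3 - <<'E'
from plant import r
from h import *
state(r)
p,d=shot(r,'wrist','w8',(0,0,640,480),1); W=r.camera_params('wrist'); P=dep(W,d)
for n,u,v in[('tin',400,300),('tin',360,300),('tin',440,290),('tin',400,350),('flap',230,250),('flap',150,250)]: print(n,u,v,(w2c(P[v,u])*1e3).round(1))
E
```

```text
t 6.37 q [-0.29  0.24  0.5   2.17 -0.46  0.37  0.51] F [ 4.9 -0.3  5.4] w 0.0853
tcp caddy mm [[  4.7  -1.2 114.7]] tool axes in caddy (cols)
 [[-0.003  0.912  0.411]
 [ 1.     0.003  0.001]
 [-0.     0.411 -0.912]]
tin 400 300 [[ 10.3  18.1 158.5]]
tin 360 300 [[ -3.5  20.8 158.9]]
tin 440 290 [[ 24.9  19.  158.8]]
tin 400 350 [[ 11.2   1.7 159. ]]
flap 230 250 [[-26.4  21.   95.5]]
flap 150 250 [[-55.2  28.7 111.8]]
```

View pics/w8.png

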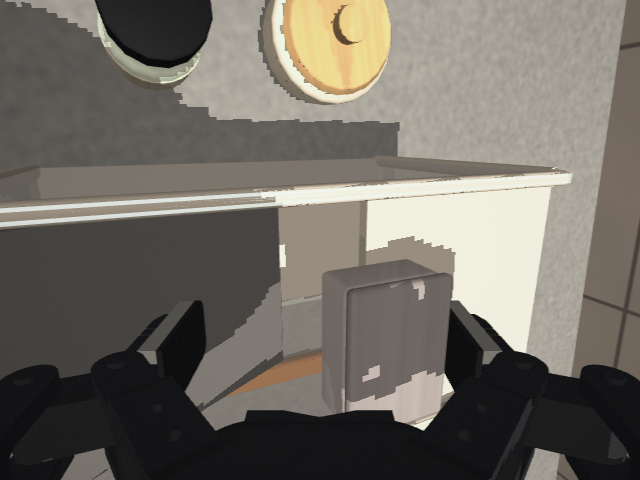

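The tin's centre is just past the edge at about x = 13 mm, and the pad is still pressing lightly on its rear top edge. I'll push a little further.

Emit:
servo_tool(
  increments=[
    [0,-0.0017,-0.0012,0,0,0,0.085],
    [0,-0.0017,-0.0012,0,0,0,0.085],
    [0,-0.0017,-0.0012,0,0,0,0.085],
    [0,0,0,0,0,0,0.085],
  ],
)

```text
time: 6.75
tcp_pos: [0.5604, -0.1202, 0.114]
tcp_rot: [2.052, 1.917, 0.407]
wrist_force: [3.7, -0.9, 1.0]
width: 0.0853
```

```bash
python3 - <<'E'
from plant import r
from h import *
state(r)
p,d=shot(r,'wrist','w9',(0,0,640,480),1); W=r.camera_params('wrist'); P=dep(W,d)
for n,u,v in[('tin',400,300),('tin',360,300),('tin',440,290),('tin',400,350),('flap',230,250),('flap',150,250)]: print(n,u,v,(w2c(P[v,u])*1e3).round(1))
E
```

```text
t 6.75 q [-0.29  0.23  0.51  2.19 -0.45  0.37  0.51] F [ 3.7 -0.9  1. ] w 0.0853
tcp caddy mm [[ -4.1  -0.9 114. ]] tool axes in caddy (cols)
 [[-0.004  0.914  0.406]
 [ 1.     0.003  0.002]
 [ 0.     0.406 -0.914]]
tin 400 300 [[ 19.    6.  133.6]]
tin 360 300 [[  1.6   9.1 133.8]]
tin 440 290 [[ 37.7   7.  133.7]]
tin 400 350 [[ 20.4 -15.3 133.6]]
flap 230 250 [[-35.3  20.6  91.7]]
flap 150 250 [[-64.6  29.  110.6]]
```

View pics/w9.png

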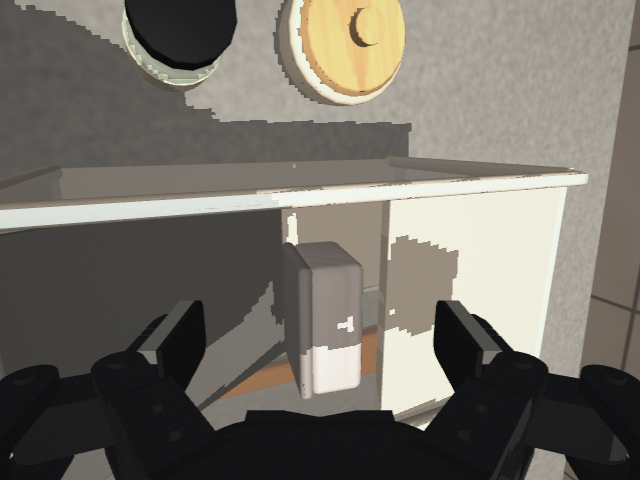

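The tin has tipped over the edge and is falling through the gap in this frame (at about (325,320)). I'll hold still so the flap stays open.

Emit:
servo_tool(
  increments=[
    [0,0,0,0,0,0,0.085],
    [0,0,0,0,0,0,0.085],
    [0,0,0,0,0,0,0.085],
    [0,0,0,0,0,0,0.085],
    [0,0,0,0,0,0,0.085],
    [0,0,0,0,0,0,0.085],
  ],
)

```text
time: 7.3
tcp_pos: [0.5613, -0.1203, 0.1145]
tcp_rot: [2.052, 1.916, 0.408]
wrist_force: [-0.2, 0.3, 3.0]
width: 0.0849
```

```bash
python3 - <<'E'
from plant import r
from h import *
state(r)
shot(r,'wrist','w10',(0,0,640,480),1); shot(r,'side','s10',(280,140,480,290),4)
E
```

```text
t 7.3 q [-0.29  0.23  0.51  2.18 -0.45  0.37  0.51] F [-0.2  0.3  3. ] w 0.0849
tcp caddy mm [[ -3.2  -0.9 114.5]] tool axes in caddy (cols)
 [[-0.004  0.913  0.407]
 [ 1.     0.003  0.002]
 [ 0.     0.407 -0.913]]
```

View pics/w10.png

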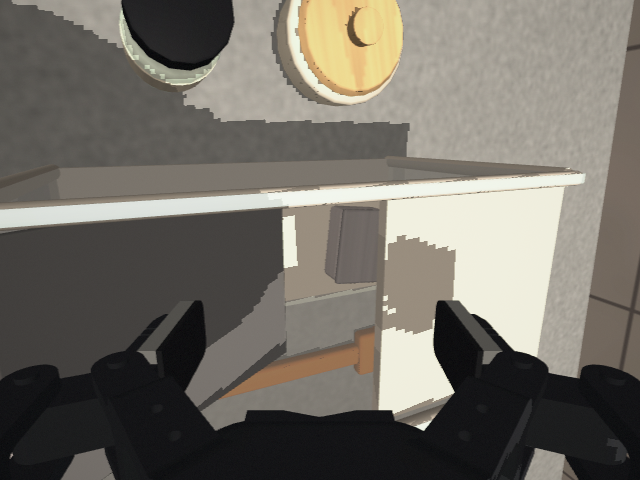

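View pics/s10.png

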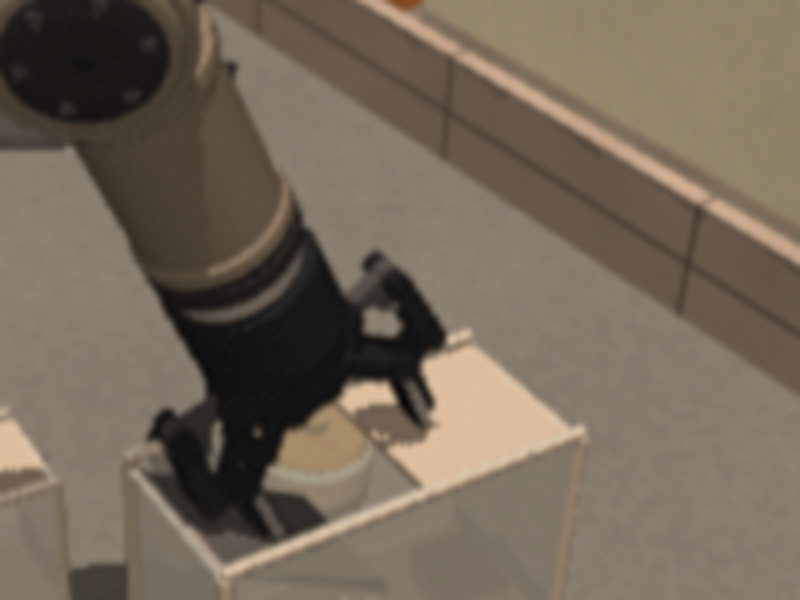

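```bash
python3 - <<'E'
from plant import r
from h import *
W=r.camera_params('wrist'); P=dep(W,np.load('pics/w10.npy'))
for u,v in[(335,270),(350,215),(350,245),(350,275),(370,245),(375,275),(300,250),(320,320)]: print(u,v,(w2c(P[v,u])*1e3).round(1))
shot(r,'wrist','w11',(0,0,640,480),1); p,d=shot(r,'side','s11',(280,220,480,370),4); P=dep(r.camera_params('wrist'),np.load('pics/w11.npy'))
for u,v in[(350,215),(350,245),(350,275)]: print(u,v,(w2c(P[v,u])*1e3).round(1))
E
```

```text
335 270 [[ 48.5 -21.5  23.9]]
350 215 [[56.2 16.6 28.9]]
350 245 [[56.2 -3.3 29.8]]
350 275 [[ 57.2 -24.5  29.2]]
370 245 [[71.6 -4.9 29.9]]
375 275 [[ 76.6 -27.2  29.8]]
300 250 [[29.6 -9.5  7.5]]
320 320 [[ 28.8 -45.8  43.1]]
350 215 [[56.1 16.7 29.3]]
350 245 [[56.1 -3.1 30.3]]
350 275 [[ 57.5 -24.8  28.7]]
```

View pics/s11.png

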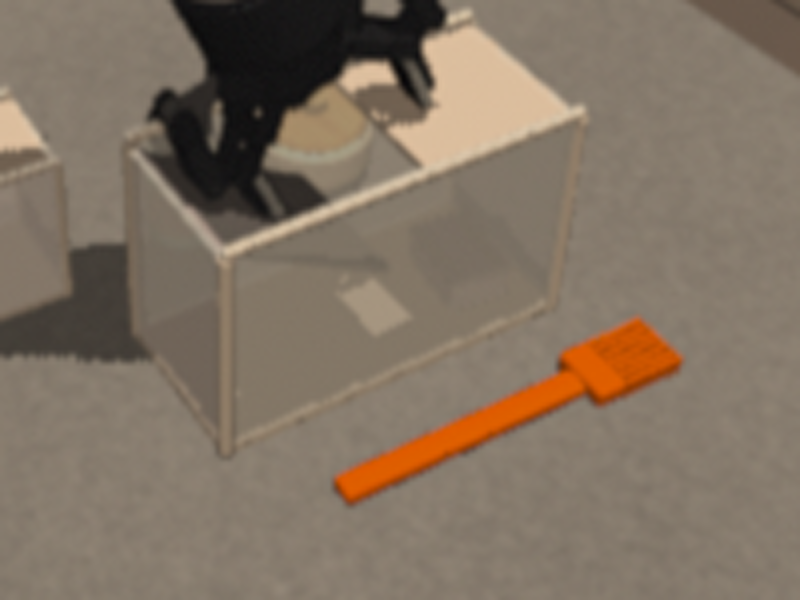

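The tin lies flat on the caddy floor at rest, top at z = 30 mm (floor 6 + 24) and clear of the flap. I'll come away straight up.

Emit:
servo_tool(
  increments=[
    [0,0.0024,-0.0055,0,0,0,0.085],
    [0,0.0024,-0.0055,0,0,0,0.085],
    [0,0.0033,-0.0073,0,0,0,0.085],
    [0,0.0033,-0.0073,0,0,0,0.085],
    [0,0.0033,-0.0073,0,0,0,0.085],
    [0,0.0033,-0.0073,0,0,0,0.085],
    [0,0.0041,-0.0091,0,0,0,0.085],
    [0,0.0041,-0.0091,0,0,0,0.085],
  ],
)

```text
time: 8.17
tcp_pos: [0.5605, -0.1205, 0.1787]
tcp_rot: [2.053, 1.916, 0.406]
wrist_force: [1.2, -0.4, -0.4]
width: 0.0849
```

Emit:
servo_tool(
  increments=[
    [0,0.0081,-0.0183,0,0,0,0.085],
    [0,0.0081,-0.0183,0,0,0,0.085],
    [0,0.0081,-0.0183,0,0,0,0.085],
    [0,0.0081,-0.0183,0,0,0,0.085],
    [0,0.0081,-0.0183,0,0,0,0.085],
    [0,0,0,0,0,0,0.085],
    [0,0,0,0,0,0,0.085],
    [0,0,0,0,0,0,0.085],
  ],
)

```text
time: 8.83
tcp_pos: [0.5602, -0.1203, 0.2776]
tcp_rot: [2.053, 1.917, 0.406]
wrist_force: [0.8, 0.0, 0.1]
width: 0.085
```

```bash
python3 - <<'E'
from plant import r
from h import *
state(r)
p,d=shot(r,'wrist','w12',(0,0,640,480),1); shot(r,'side','s12',(280,200,480,350),4); shot(r,'scene','sc12',(0,0,640,480),1)
P=w2c(dep(r.camera_params('wrist'),d).reshape(-1,3))
for x0,x1 in((-90,-60),(-50,-20),(-15,8),(30,90)):
    k=(P[:,0]*1e3>x0)&(P[:,0]*1e3<x1)&(abs(P[:,1])<.035)&(P[:,2]<.17); print(x0,k.sum(),np.median(P[k,2]) if k.sum() else None)
S=np.load('pics/scene0p.npy',allow_pickle=True).item()
E
```

```text
t 8.83 q [-0.49 -0.02  0.64  2.   -0.04  0.74  0.11] F [0.8 0.  0.1] w 0.085
tcp caddy mm [[ -4.2  -1.  277.6]] tool axes in caddy (cols)
 [[-0.004  0.914  0.405]
 [ 1.     0.003  0.002]
 [ 0.     0.405 -0.914]]
-90 5388 0.13429946666538972
-50 4498 0.13424818847534944
-15 3018 0.13423807543521948
30 6150 0.13403780480484107
```

View pics/s12.png

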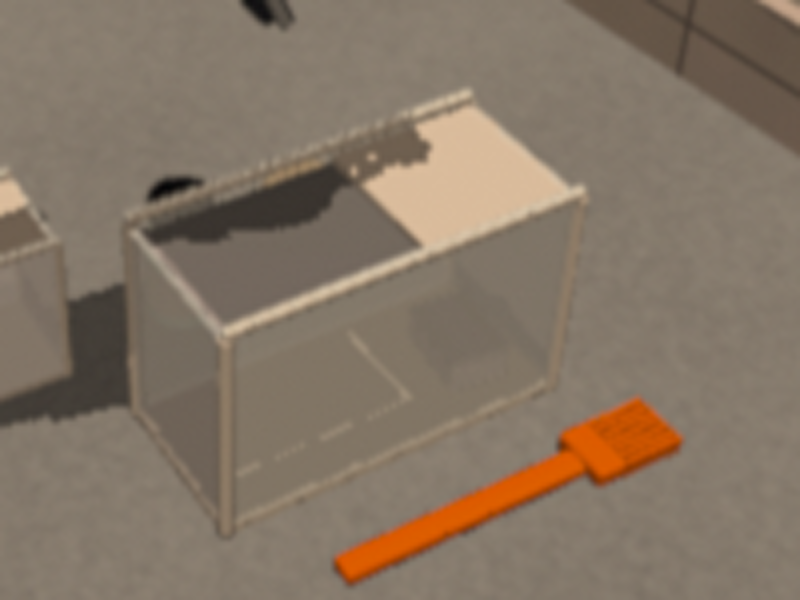

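View pics/w12.png

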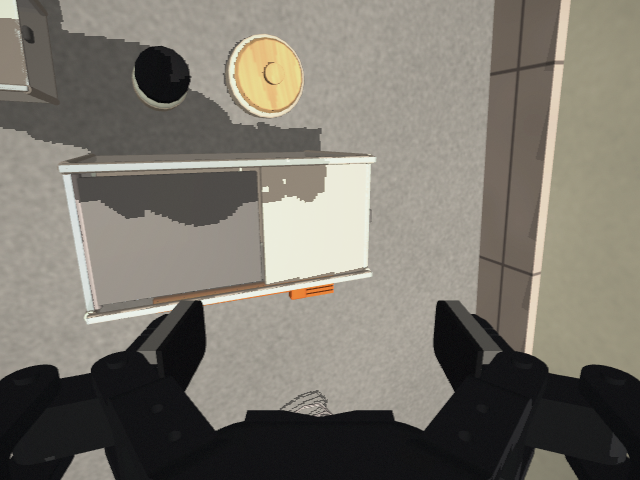

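View pics/sc12.png

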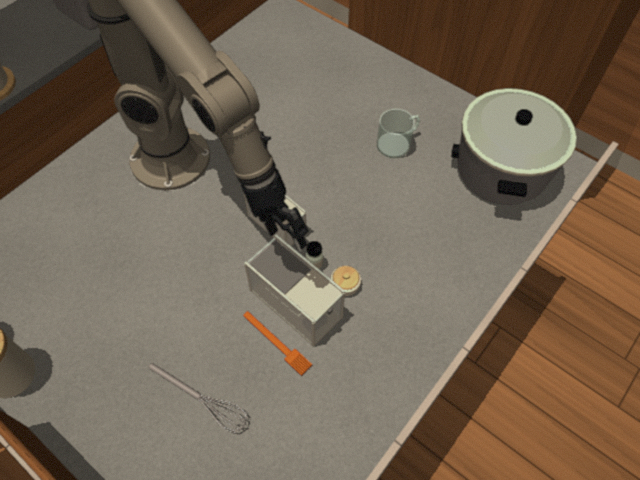

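The flap is level at 134.3 mm along its whole length, matching the deck at 134.0 mm. The deck is empty, the tin shows through the side wall on the floor at s12 (455,330), and the bystanders sit at the same pixels as at the start. The arm is clear, so I'll hand in.

```bash
python3 - <<'E'
from plant import r
print(r.finish_job())
E
```

```text
the job is handed in; nothing more can be done
None
```

The tin is inside the caddy, the flap is shut, and the job was handed in about 9 s into the 32 s allowed. With the gripper open and tilted about 0.4 rad, the robot-side fingertip held the flap down to about 0.5 rad. The far finger pushed the tin over the deck edge.

**Push:** partway along, the leaning pad pressed the tin down onto the deck. The wrist read about 11 N and the tool fell about 7 mm short of the commanded pose. I raised and untilted the tool slightly, and the tin slid on without being gripped or lifted.

**Last checks:**
- **Tin:** it lay flat on the caddy floor at rest, with its top at z ≈ 30 mm, before I let the flap go.
- **Flap:** it closed level, reading 134.3 mm all along against 134.0 mm for the deck.
- **Other things on the counter:** by eye, the camera pictures show them where they were at the start.
- **Arm:** it ended about 0.14 m above the caddy, touching nothing, with wrist force near zero.
- **Joint 6:** the lowest reading was 0.30, against its limit of 0.23.

No final check failed.

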